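# Roll a lens tube onto the inspection line

### The arm

A 6-joint arm with a two-finger parallel gripper is mounted at the origin on the work surface. World frame = base frame: x ahead of the robot, y to its left, z up, the work surface at z = 0. Lengths are in mm, angles in rad, forces in N, time in s.
With the tool pointing down it reaches from about 150 to 775 mm from the base axis. Payload 6.1 kg.
Tool frame: the origin (TCP) lies midway between the tips of the shut fingers; the grasp point (between the pads) lies 19 mm behind it; z points along the fingers, y is the direction in which the jaws open and shut (so a half turn about z gives the same grasp; the last joint's range is limited). The gripper opens to 85 mm and grips with 20 to 120 N. Pads are 22 mm wide; open, the fingers measure 114 mm over their backs; the gripper's body (76 mm by 85 mm) begins 54 mm behind the grasp point. The pads swing forward as they close: fully open they stand 13 mm farther back than shut.
Start: joints at [-1.25, 0.126, -0.04, 1.405, 0, 1.571], TCP at [165.539, -498.202, 231.295] pointing down, gripper open.
Joint ranges: [-2.72, 2.72], [-0.95, 1.95], [-1.27, 1.35], [-1.78, 2.02], [-1.46, 1.47], [-3.14, 3.14]. Speed limits (rad/s): [2.39, 2.39, 3.01, 3.14, 3.14, 3.14].

### API

Orientations are given as a rotation vector (axis times angle).
In Python, from station import ctrl gives the robot as it stands. The module is installed in compiled form; this text tells all that it offers.
- The arm moves only by the shell command python3 -m pendant 'ROWS'. ROWS is JSON, a list of rows, each a list of 3 entries, a list of its own where there are three numbers: the finger opening in m, from 0 to 0.0854, then the shift along the tool's x, y, z in m, then the turn, a rotation vector about the tool's x, y, z in rad. In form: [[grip, [tx, ty, tz], [ax, ay, az]], ...]. A call has 1 to 10 rows; each row is the pose to reach, as a shift and turn from the pose commanded when the call began, along the tool's axes at that moment; what a row does not reach only later rows make up. A row lasts 1/8 s, in which the tool goes at most 62.5 mm and 10.7 degrees, less where a joint would pass 70% of its speed; a pose out of reach is approached as far as the arm can. A call with a gripper value outside its range is refused whole. The fingers move at their own pace and stop on an object; the grip force is fixed at half the most. Time passes only in rows, so rows that repeat a pose let the fingers close. It gives the time, the measured TCP pose, the force and the opening at its end, in the units of the state.
- ctrl.observe(): the state, without advancing time (a new reading comes with each control period).
- ctrl.get_image(name): name is "scene" or "side" or "wrist"; returns a dict with "frame" (400x640x3 uint8, red, green, blue), "depth" (400x640 float32, mm along the optical axis (not along the pixel's ray), 0 where there is no reading), "intrinsics" (3x3 intrinsics, pixels), "dist_coeffs" ([k1, k2, p1, p2, k3] as OpenCV has them; the pictures are not rectified), "cam_to_world" (4x4, takes a point from camera to world coordinates). Camera axes: x right, y down, z forward; pixel columns grow to the right and rows downward; lengths in mm; the calibration is good to about 2 mm. A picture is of the moment at which its call begins.
- ctrl.hand_in(): hands the job in, once; it reports no verdict.
Trained networks look in a picture, given as the dict that the camera call returned (one of the last four; its "shot" number tells which), for a name from the list of things; names that differ only in an ending like _2 or _b are one class to them, and where a whole thing is asked for, a point or a joint stands for the part that bears it (a point fixed in the world has none). Each returns a list of dicts, best first, with "conf" (0 to 1); they miss things now and then, are a little off and sometimes report something else, mostly with a low value. They report only what shows in the picture. A call takes as long as a camera call. They do not tell look-alikes from the thing itself.
- ctrl.outline_of(picture, thing): "pixels" (400x640 bool, what is visible of it) and "rect" ([left, top, right, bottom] in pixels, round what is visible of it).
- ctrl.landmark_of(picture, thing): "pixel" ([column, row] in pixels: a listed point, or the origin of a listed thing).
The state is a dict: "time_s": time; "joint_positions": joint angles; "qvel": joint speeds; "joint_efforts": joint torques, N m; "tcp_pos": TCP position; "tool_rot": TCP orientation; "force": force on the tool from outside, world axes, zero at the start; "wrist_torque": the same for the moment, N m; "gripper_width": opening from 0.0 (shut) to 1.0 (fully open).
Only numpy, scipy, OpenCV 4.12 (cv2) and the standard library are available. Lean on these libraries where they do the work, as an engineer would, in place of code of your own. Each camera call takes 0.05 s, during which the arm holds its last target.

### The job

Roll the lens tube that lies on the dark plate along the plate, stroking it only on its top with a fingertip (several short strokes are fine), until its axis is in line with the two pointers, and leave it lying there still and square to the plate, in the middle between the pointers. Do not push it low on its side, slide it without rolling, pinch it or lift it, and leave everything else standing where it is.

Things in the scene. Friction and masses are not known exactly. Their poses are not given: they have to be found in the camera images.
- tube: the lens tube: a plain aluminium cylinder 60 mm in diameter, 110 mm long, 0.28 to 0.46 kg, with dark bands and end faces, lying on the plate, its top 70 mm above the table. Origin at its centre, 40 mm above the table; its x axis is the cylinder's axis, y and z turn as it rolls (z up at the start). It rolls without slip, half as far as a fingertip that sticks to its top, and coasts only a little.
- gauge: two pointers fixed to the plate near its long edges: aluminium blocks 12 mm high (tops 22 mm above the table) with wedge tips pointing inwards, 131 mm apart, joined by a thin white line. Origin midway between the tips on the plate's upper surface (10 mm above the table); x along the line, y along the plate's length, z up. The tube starts 65 to 120 mm from the line, on the +y or -y side.
- plate: the dark steel plate, fixed and level, 200 mm wide (x) by 340 mm long (y) and 10 mm thick. Origin at the centre of its underside, on the table.
- cell: a lens cell: a squat aluminium disc standing on the plate, 48 mm in diameter and 34 mm high, at the other end of the plate from the tube, to be left alone. Origin at the centre of its underside.
- objective: a small steel objective lens standing on the table, 34 mm in diameter, 53 mm high, to be left alone. Origin under its centre.
- dish: a glass dish 90 mm across and 15 mm high on the table, to be left alone. Origin under its centre.
- eyepiece: a dark eyepiece standing on the table, 40 mm in diameter, 52 mm high, to be left alone. Origin under its centre.
- slidebox: a flat grey box 85 by 110 by 30 mm on the table, to be left alone. Origin under its centre.
- driver: a screwdriver 160 mm long lying on the table, to be left alone. Origin at its underside.
- cleaner: an amber bottle 44 mm in diameter and 90 mm high standing on the table, to be left alone. Origin under its centre.
Not all that is in view belongs to the job. Leave any blue or red look-alike of the tube alone.

How it is judged (in metres and radians):
On the way:
1. the tube has rolled through more than a sixth of a turn (angle between tube's own z axis and vertical above 1.05 rad), for 0.05 s.
At the end, for the whole second after the job is handed in: The tube lies still on the plate with the middle of its axis within 7 mm of the pointers' line and within 25 mm of the middle between them, its axis within 8 degrees of the line; everything else is within 20 mm of where it started (y of tube in the frame of gauge between -0.007 and 0.007 m and x of tube in the frame of gauge between -0.025 and 0.025 m and z of tube in the frame of gauge between 0.027 and 0.033 m and angle between the x axis of tube and the x axis of gauge, either way round below 0.14 rad and linear speed of tube below 0.01 m/s and angular speed of tube below 0.3 rad/s and distance of each of cell, objective, dish, eyepiece, slidebox, driver, cleaner from where it was at the start of the episode below 0.02 m); the robot touches nothing.
It fails at once if the tube is lifted more than 8 mm off the plate (z of tube in the frame of gauge above 0.038 m).
It fails at once if a finger touches the tube low on its side (fingertip more than about 19 mm below the tube's top) (contact force between the fingers and tube above 0.3 N and height (world z) of the grasp point below 0.07 m).
It fails at once if something else is knocked or moved more than 30 mm (distance of any of cell, objective, dish, eyepiece, slidebox, driver, cleaner from where it was at the start of the episode above 0.03 m).
It also fails if it takes over 51 s, if anything falls off the work surface, if the arm or the gripper's body presses on something with over 40 N, if the wrist force passes 120 N, or if a joint passes its speed limit or range.

## Working session

There is one attempt and no reset: what is moved stays moved. The work goes in short steps, Python scripts to look and compute and a shell command to move; the robot and the scene stay as the last step left them, time stands still between calls to the robot, and variables do not carry over. Pictures are saved under pics/ and viewed, and the job is handed in when it is done.

```bash
mkdir -p pics; python3 - <<'E'
from station import ctrl
import cv2
s=ctrl.observe();print(s)
for n in ("scene","side"):
    p=ctrl.get_image(n); cv2.imwrite(f"pics/{n}0.png",p["frame"][...,::-1])
    print(n,p["intrinsics"],p["dist_coeffs"],p["cam_to_world"])
    for t in("tube","gauge","plate","cell"):
        print(t,[(round(d["conf"],2),d["pixel"]) for d in ctrl.landmark_of(p,t)],[(round(d["conf"],2),d["rect"]) for d in ctrl.outline_of(p,t)])
E
```

```text
{'time_s': 0.0, 'joint_positions': array([-1.24997847e+00,  1.26369738e-01, -4.06111386e-02,  1.40542877e+00,
       -7.52781775e-06,  1.57082720e+00]), 'qvel': array([-6.04205177e-04,  5.84227953e-05, -4.17286372e-04,  1.09773338e-03,
        1.60831829e-03, -7.60402787e-04]), 'joint_efforts': array([ 4.59684918e-03, -4.35924911e+01,  3.52916551e+01,  1.75416208e-02,
        2.25864201e-04, -5.88135492e-06]), 'tcp_pos': array([ 165.41940786, -497.8124665 ,  230.53244165]), 'tool_rot': array([-3.09969779e+00, -5.01479120e-01,  4.16267291e-04]), 'force': array([0.04055309, 0.8386177 , 0.27048414]), 'wrist_torque': array([ 0.00070098, -0.02776886,  0.00018843]), 'gripper_width': 0.999396496319175}
scene [[362.97263056   0.         317.64664772]
 [  0.         362.97263056 199.63755895]
 [  0.           0.           1.        ]] [0.02097634 0.         0.         0.         0.        ] [[-1.95612601e-01  7.71004883e-01 -6.06042226e-01  1.12103647e+03]
 [ 9.80647255e-01  1.58929354e-01 -1.14334693e-01  1.07555900e+02]
 [ 8.16529266e-03 -6.16678952e-01 -7.87172407e-01  8.64935935e+02]
 [ 0
[... 873 characters left out ...]
5650e-01 -7.50288582e-01  9.30931944e+02]
 [-1.61168861e-03 -7.89941680e-01 -6.13179863e-01  8.31386574e+02]
 [ 0.00000000e+00  0.00000000e+00  0.00000000e+00  1.00000000e+00]]
tube [(0.78, [436.2, 166.2]), (0.75, [295.6, 199.9]), (0.7, [387.4, 303.9]), (0.66, [320.0, 167.8]), (0.62, [283.9, 132.7])] [(0.91, [262.7, 124.2, 303.5, 143.0]), (0.89, [299.6, 156.8, 337.6, 178.0]), (0.83, [276.5, 189.3, 314.6, 210.1]), (0.75, [420.5, 151.6, 450.7, 182.5]), (0.68, [361.0, 275.7, 411.4, 334.5])]
gauge [(0.58, [299.9, 228.6])] [(0.78, [258.4, 219.1, 336.8, 232.9])]
plate [(0.7, [298.6, 233.3])] [(0.87, [255.6, 195.2, 338.2, 280.8])]
cell [(0.79, [297.8, 262.0])] [(0.78, [288.5, 245.6, 307.0, 261.2])]
```

View pics/scene0.png

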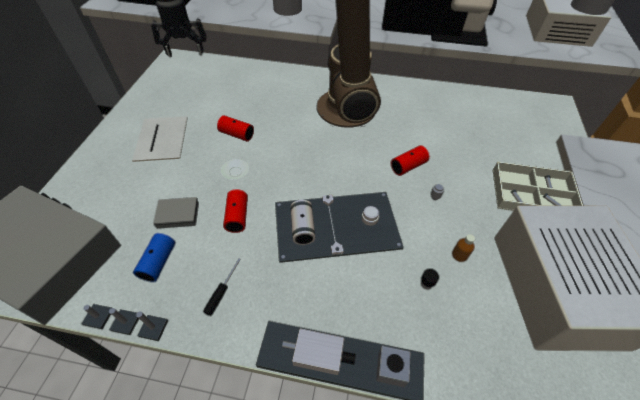

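View pics/side0.png

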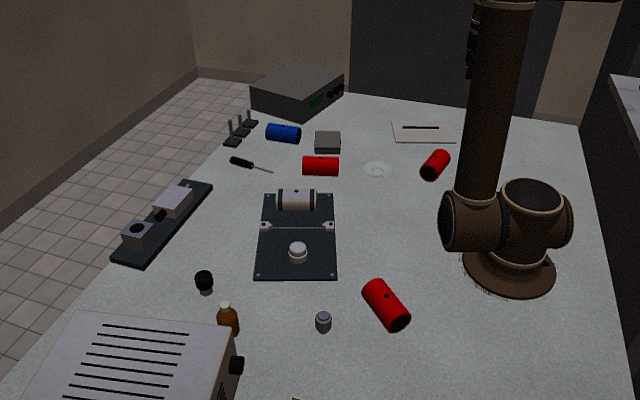

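Candidates for the tube in scene: aluminium one on the plate (302,222), reds at (236,212), (235,128) and (410,160), and a blue one at (154,257). By the description I choose the aluminium one on the dark plate. Next I check it in a crop and measure.

```bash
cat > h.py <<'E'
from station import ctrl
import cv2, numpy as np
def ray(p,px):
    u=cv2.undistortPoints(np.array([[px]],float),p["intrinsics"],np.array(p["dist_coeffs"]))[0,0]
    T=p["cam_to_world"]; return T[:3,3],T[:3,:3]@np.array([u[0],u[1],1])
def atz(p,px,z):
    o,d=ray(p,px); return o+d*(z-o[2])/d[2]
def cloud(p):
    h,w=p["depth"].shape; g=np.stack(np.meshgrid(np.arange(w),np.arange(h)),-1).reshape(-1,1,2).astype(float)
    u=cv2.undistortPoints(g,p["intrinsics"],np.array(p["dist_coeffs"])).reshape(h,w,2)
    c=np.concatenate([u,np.ones((h,w,1))],-1)*p["depth"][...,None]
    T=p["cam_to_world"]; return c@T[:3,:3].T+T[:3,3]
E
python3 - <<'E'
from h import *
a=ctrl.get_image("scene");b=ctrl.get_image("side")
ca=a["frame"][185:270,265:410,::-1];cb=b["frame"][180:290,240:350,::-1]
cv2.imwrite("pics/ca.png",cv2.resize(ca,None,fx=5,fy=5,interpolation=cv2.INTER_CUBIC))
cv2.imwrite("pics/cb.png",cv2.resize(cb,None,fx=5,fy=5,interpolation=cv2.INTER_CUBIC))
for p in(a,b):
    for t in("plate",):
        m=ctrl.outline_of(p,t)[0]["pixels"]; C=cloud(p)
        q=C[m&(p["depth"]>0)]; q=q[(q[:,2]<14)&(q[:,2]>5)]
        print(q.mean(0),cv2.minAreaRect(q[:,:2].astype(np.float32)))
    r=C[...,2]; m2=(r>45)&(r<80)
    C2=C[m2]; 
    k=(abs(C2[:,0]-q[:,0].mean())<180)&(abs(C2[:,1]-q[:,1].mean())<120); t=C2[k]
    print("tube pts",len(t),t[:,2].max(),t.mean(0),cv2.minAreaRect(t[:,:2].astype(np.float32)))
    print("gauge",[atz(p,d["pixel"],10) for d in ctrl.landmark_of(p,"gauge")])
    print("plate",[atz(p,d["pixel"],0) for d in ctrl.landmark_of(p,"plate")])
    print("tube",[atz(p,d["pixel"],40) for d in ctrl.landmark_of(p,"tube")])
    print("cell",[atz(p,d["pixel"],0) for d in ctrl.landmark_of(p,"cell")])
E
```

```text
[548.12422849  61.97577797  10.72198456] ((538.639892578125, 50.65118408203125), (201.51268005371094, 338.35302734375), 18.993671417236328)
tube pts 754 74.30151753978623 [575.03321517 -14.39532926  62.60621342] ((555.716552734375, 52.531166076660156), (114.17174530029297, 235.80308532714844), 10.132850646972656)
gauge [array([543.89912829,  30.99955228,  10.        ])]
plate [array([537.40073297,  56.35835266,   0.        ])]
tube [array([281.42371784, 249.79337533,  40.        ]), array([ 254.79028928, -349.86648292,   40.        ]), array([574.27579251, -37.07054021,  40.        ]), array([ 570.59373933, -229.13432558,   40.        ]), array([ 760.99497889, -380.38819815,   40.        ])]
cell []
[523.32677713  90.32013391  10.17536885] ((536.2360229492188, 52.276092529296875), (199.92770385742188, 345.35833740234375), 18.451868057250977)
tube pts 477 72.99656327794628 [564.78791398   2.31874729  57.11415393] ((550.9227294921875, 65.55685424804688), (110.87230682373047, 212.2216796875), 9.86548900604248)
gauge [array([547.36965776,  42.87399756,  10.        ])]
plate [array([533.00918954,  49.00864985,   0.        ]), array([5.44663968e+02, 4.26462587e+01, 1.13686838e-13])]
tube [array([567.34253483, -34.2627726 ,  40.        ]), array([ 563.56520016, -214.29694103,   40.        ]), array([ 741.46610279, -384.42893565,   40.        ]), array([253.39570769, 252.82514067,  40.        ]), array([ 226.76360038, -330.09301346,   40.        ]), array([ 390.18999043, -236.79862359,   40.        ])]
cell [array([499.16869987, 154.09439799,   0.        ])]
```

View pics/ca.png

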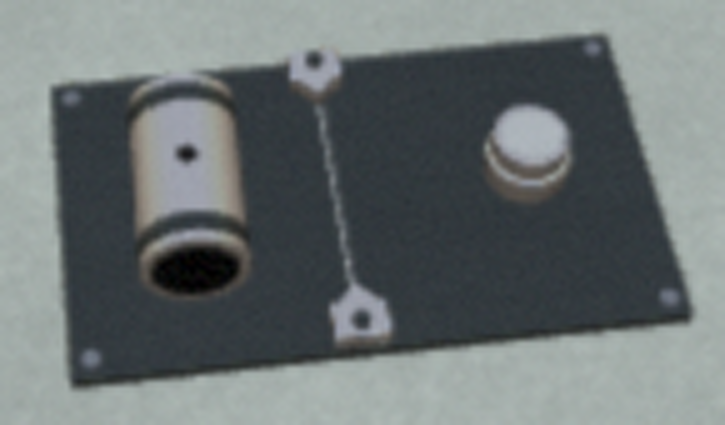

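View pics/cb.png

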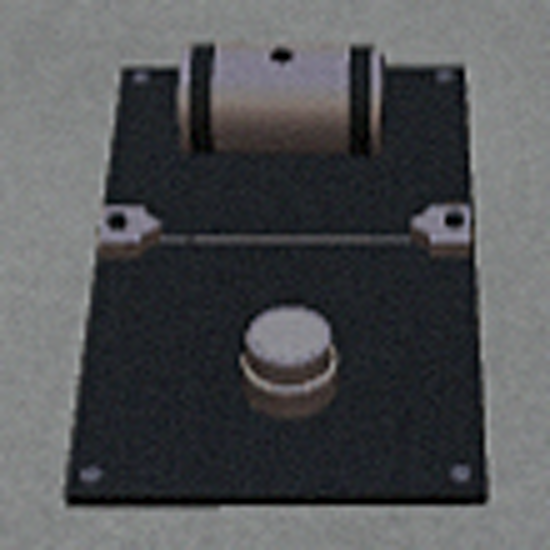

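```bash
cat >> h.py <<'E'
from scipy.optimize import least_squares
from scipy.spatial.transform import Rotation as Rn
def tubefit(p,c0,yaw0):
    C=cloud(p); q=C[(p["depth"]>0)]
    u=np.array([np.cos(yaw0),np.sin(yaw0)]); n=np.array([-u[1],u[0]])
    d=q[:,:2]-c0
    k=(abs(d@u)<53)&(abs(d@n)<29)&(q[:,2]>35)&(q[:,2]<76); q=q[k]
    def f(x):
        n=np.array([-np.sin(x[0]),np.cos(x[0])]); s=(q[:,:2]-c0)@n-x[1]
        return np.hypot(s,q[:,2]-x[2])-30
    r=least_squares(f,[yaw0,0,40],loss="soft_l1",f_scale=1.)
    n=np.array([-np.sin(r.x[0]),np.cos(r.x[0])])
    return len(q),r.x,c0+n*r.x[1],np.std(r.fun)
E
python3 - <<'E'
from h import *
print(Rn.from_rotvec(ctrl.observe()["tool_rot"]).as_matrix())
a=ctrl.get_image("scene");b=ctrl.get_image("side")
for p,l in((a,[(328.6,204),(335.4,242)]),(b,[(272,227.8),(322,227.6)])):
    e=[atz(p,x,10)[:2] for x in l]; v=e[1]-e[0]; print("line",e,v,np.degrees(np.arctan2(v[1],v[0])))
    for c0 in ([570,-36],):
        print(tubefit(p,np.array(c0),.325))
E
```

```text
[[ 9.48998786e-01  3.15279722e-01  2.03079604e-05]
 [ 3.15279723e-01 -9.48998785e-01 -3.92717603e-05]
 [ 6.89064007e-06  4.36715410e-05 -9.99999999e-01]]
line [array([472.38046487,  18.40429532]), array([597.70067784,  59.92283507])] [125.32021297  41.51853975] 18.330014382405427
(655, array([ 0.29542019, -3.18254533, 40.91896304]), array([570.92657217, -39.04467712]), np.float64(1.8923759817371202))
line [array([602.15083341,  60.77719579]), array([476.24515145,  18.82099226])] [-125.90568196  -41.95620353] -161.57011233776097
(719, array([ 0.29690406, -3.77778177, 40.32837328]), array([571.10523209, -39.61249182]), np.float64(2.06377313955786))
```

```bash
python3 -m pendant '[[0,[0.053,-0.031,0.007],[0,0,0]],[0,[0.106,-0.062,0.014],[0,0,0]],[0,[0.159,-0.092,0.021],[0,0,0]],[0,[0.212,-0.123,0.028],[0,0,0]],[0,[0.265,-0.154,0.035],[0,0,0]],[0,[0.318,-0.185,0.042],[0,0,0]],[0,[0.371,-0.216,0.049],[0,0,0]],[0,[0.424,-0.246,0.056],[0,0,0]],[0,[0.477,-0.277,0.063],[0,0,0]],[0,[0.53,-0.308,0.07],[0,0,0]]]'
python3 -m pendant '[[0,[0,0,0],[0,0,0]],[0,[0,0,0],[0,0,0]],[0,[0,0,0],[0,0,0]]]'
python3 - <<'E'
from h import *
s=ctrl.observe();print(s)
w=ctrl.get_image("wrist");cv2.imwrite("pics/w1.png",w["frame"][...,::-1]);print(w["cam_to_world"],w["intrinsics"])
E
```

```text
time_s: 2.85
tcp_pos: [572.6, -37.0, 161.2]
tool_rot: [3.101, 0.502, 0.001]
force: [0.1, -0.3, 1.0]
gripper_width: 0.0
time_s: 3.22
tcp_pos: [570.9, -39.7, 161.7]
tool_rot: [3.101, 0.5, 0.0]
force: [0.4, -0.0, 0.1]
gripper_width: 0.002
{'time_s': 3.225, 'joint_positions': array([-6.93743715e-02,  2.22589262e-01, -7.55332826e-02,  1.27237188e+00,
       -1.51754437e-04,  2.75281314e+00]), 'qvel': array([-0.00880096, -0.00653479, -0.00067075, -0.00198236,  0.0021631 ,
       -0.00117555]), 'joint_efforts': array([ 6.06763791e-01, -4.89568627e+01,  3.50035000e+01, -2.77729088e-02,
        1.88952859e-02, -2.12745756e-03]), 'tcp_pos': array([570.8740534 , -39.71263824, 161.69623781]), 'tool_rot': array([3.10140110e+00, 4.99555971e-01, 4.07683186e-04]), 'force': array([ 0.42491231, -0.00484228,  0.07364452]), 'wrist_torque': array([-0.02310725,  0.00120036,  0.01423677]), 'gripper_width': 0.002388533544228453}
[[ 3.14580756e-01 -9.02102322e-01 -2.95381701e-01  6.46891878e+02]
 [-9.49230387e-01 -2.99220149e-01 -9.71029061e-02 -1.47340901e+01]
 [-7.87399557e-04  3.10931992e-01 -9.50431837e-01  3.04136530e+02]
 [ 0.00000000e+00  0.00000000e+00  0.00000000e+00  1.00000000e+00]] [[341.57048218   0.         321.07172927]
 [  0.         341.57048218 201.37787184]
 [  0.           0.           1.        ]]
```

View pics/w1.png

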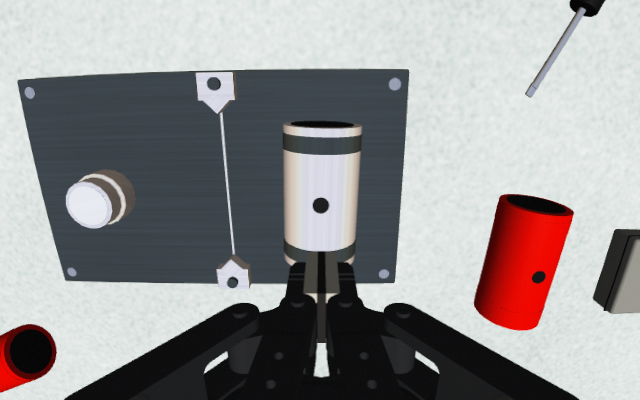

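The wrist view shows the aluminium tube on the plate with its hole at (321,205). The line runs from about (221,112) to (234,256), with the pointer tips at its ends.

```bash
cat >> h.py <<'E'
U=np.array([.949,.3153]);N=np.array([-.3153,.949])
def rep(p,l,c0):
    e=[atz(p,x,10)[:2] for x in l]; v=e[1]-e[0]; a=np.arctan2(v[1],v[0])
    a=(a+np.pi/2)%np.pi-np.pi/2
    n,x,c,s=tubefit(p,np.array(c0,float),.32)
    nn=np.array([-np.sin(a),np.cos(a)])
    print("line",e,"len",np.linalg.norm(v),"yaw",a,"mid",(e[0]+e[1])/2)
    m=(e[0]+e[1])/2; t=c-m
    print("tube n",n,"yaw",x[0],"z",x[2],"c",c,"y off",t@nn, "std",s)
E
python3 - <<'E'
from h import *
w=ctrl.get_image("wrist")
rep(w,[(220,112),(234.5,256)],[571,-39])
m=ctrl.outline_of(w,"tube"); 
for d in m: print(d["conf"],d["rect"])
print(atz(w,(321,205),70))
for px in [(322,121.5),(322,268)]: print(atz(w,px,70))
C=cloud(w);print(C[200,321],C[280,150])
E
```

```text
line [array([604.04145335,  61.04973811]), array([476.71422   ,  16.85463569])] len 134.7791950923546 yaw 0.3340877044393902 mid [540.37783667  38.9521869 ]
tube n 9241 yaw 0.29895775425921434 z 39.80518756550345 c [571.10594264 -39.34375237] y off -84.04292006478546 std 0.5522788765947314
0.78 [1.3, 322.9, 54.5, 391.3]
0.7 [283.8, 120.0, 360.6, 266.0]
[571.50230044 -39.61570185  70.        ]
[628.01815598 -21.61758026  70.        ]
[522.92500013 -56.50892987  70.        ]
[574.89371588 -38.49244374  69.28226536] [422.6597099   92.18619804  10.42048507]
```

```bash
python3 -m pendant '[[0,[0,0.01,0.03],[0,0,0]],[0,[0,0.01,0.06],[0,0,0]],[0,[0,0.01,0.08],[0,0,0]],[0,[0,0.01,0.086],[0,0,0]],[0,[0,0.01,0.088],[0,0,0]],[0,[0,0.01,0.088],[0,0,0]]]'
python3 -m pendant '[[0,[0,0,0.001],[0,0,0]],[0,[0,0,0.001],[0,0,0]]]'
python3 -m pendant '[[0,[0,0,0.001],[0,0,0]],[0,[0,0,0.001],[0,0,0]]]'
```

```text
time_s: 4.12
tcp_pos: [575.1, -48.5, 74.3]
tool_rot: [3.101, 0.501, 0.002]
force: [-0.2, 0.3, -0.0]
gripper_width: -0.002
time_s: 4.38
tcp_pos: [574.8, -48.3, 72.7]
tool_rot: [3.101, 0.502, 0.001]
force: [-0.2, 1.1, -0.3]
gripper_width: 0.0
time_s: 4.62
tcp_pos: [574.5, -48.2, 71.2]
tool_rot: [-3.101, -0.502, 0.0]
force: [0.2, 0.6, -0.4]
gripper_width: -0.001
```

```bash
python3 -m pendant '[[0,[0,0,0.001],[0,0,0]],[0,[0,0,0.001],[0,0,0]]]'
python3 -m pendant '[[0,[0,0,0.001],[0,0,0]],[0,[0,0,0.001],[0,0,0]]]'
```

```text
time_s: 4.88
tcp_pos: [574.5, -48.3, 70.2]
tool_rot: [-3.101, -0.502, 0.0]
force: [-0.5, 1.0, -0.7]
gripper_width: -0.001
time_s: 5.12
tcp_pos: [574.7, -48.4, 69.7]
tool_rot: [3.101, 0.501, 0.001]
force: [-0.8, 0.3, 3.2]
gripper_width: -0.002
```

```bash
python3 -m pendant '[[0,[0,0,0.001],[0,0,0]],[0,[0,-0.005,0.001],[0,0,0]],[0,[0,-0.010,0.001],[0,0,0]],[0,[0,-0.016,0.001],[0,0,0]],[0,[0,-0.022,0.001],[0,0,0]],[0,[0,-0.028,0.001],[0,0,0]],[0,[0,-0.034,0.001],[0,0,0]],[0,[0,-0.038,0.001],[0,0,0]],[0,[0,-0.04,0.001],[0,0,0]],[0,[0,-0.04,0.001],[0,0,0]]]'
python3 - <<'E'
from h import *
w=ctrl.get_image("wrist");cv2.imwrite("pics/w2.png",w["frame"][...,::-1])
b=ctrl.get_image("side");rep(b,[(272,227.8),(322,227.6)],[565,-20])
print(ctrl.observe()["force"])
E
```

```text
time_s: 6.38
tcp_pos: [562.9, -10.0, 69.5]
tool_rot: [3.101, 0.502, 0.004]
force: [-0.2, -0.2, 7.0]
gripper_width: -0.003
line [array([602.15083341,  60.77719579]), array([476.24515145,  18.82099226])] len 132.71233463627976 yaw 0.3216622204787516 mid [539.19799243  39.79909402]
tube n 612 yaw 0.30659679341644236 z 40.60651273031805 c [565.41215022 -21.30188675] y off -66.2546342570837 std 2.2075146156311813
[-0.11198005 -0.10537539  7.75411917]
```

View pics/w2.png

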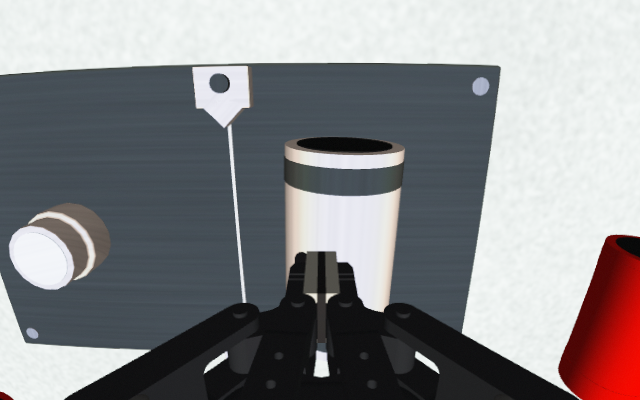

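The tube rolled 20 mm and stayed square (top pointer at (222,95), tube right of the line). Next stroke.

```bash
python3 -m pendant '[[0,[0,0,-0.004],[0,0,0]],[0,[0,0,-0.01],[0,0,0]],[0,[0,0.011,-0.01],[0,0,0]],[0,[0,0.022,-0.01],[0,0,0]],[0,[0,0.022,-0.01],[0,0,0]],[0,[0,0.022,-0.003],[0,0,0]],[0,[0,0.022,0],[0,0,0]],[0,[0,0.022,0],[0,0,0]]]'
python3 -m pendant '[[0,[0,-0.004,0],[0,0,0]],[0,[0,-0.010,0],[0,0,0]],[0,[0,-0.016,0],[0,0,0]],[0,[0,-0.022,0],[0,0,0]],[0,[0,-0.028,0],[0,0,0]],[0,[0,-0.034,0],[0,0,0]],[0,[0,-0.040,0],[0,0,0]],[0,[0,-0.044,0],[0,0,0]],[0,[0,-0.046,0],[0,0,0]],[0,[0,-0.046,0],[0,0,0]]]'
python3 - <<'E'
from h import *
b=ctrl.get_image("side");rep(b,[(272,227.8),(322,227.6)],[558,2])
w=ctrl.get_image("scene");rep(w,[(328.6,204),(335.4,242)],[558,2])
E
```

```text
time_s: 7.48
tcp_pos: [569.0, -31.5, 69.2]
tool_rot: [3.1, 0.502, 0.001]
force: [-1.7, -1.2, 8.8]
gripper_width: -0.001
time_s: 8.72
tcp_pos: [555.2, 13.1, 69.3]
tool_rot: [-3.101, -0.503, -0.004]
force: [0.4, 0.5, 7.3]
gripper_width: 0.001
line [array([602.15083341,  60.77719579]), array([476.24515145,  18.82099226])] len 132.71233463627976 yaw 0.3216622204787516 mid [539.19799243  39.79909402]
tube n 620 yaw 0.3052280475753147 z 40.711048095570284 c [558.27817712   1.11710514] y off -42.730122392235735 std 2.12646388868304
line [array([472.38046487,  18.40429532]), array([597.70067784,  59.92283507])] len 132.01872943683986 yaw 0.31991910291088965 mid [535.04057135  39.1635652 ]
tube n 445 yaw 0.29603325109320866 z 40.80366073318342 c [557.93139454   2.22493944] y off -42.26332144750054 std 1.312177464684552
```

```bash
python3 -m pendant '[[0,[0,0,-0.004],[0,0,0]],[0,[0,0,-0.01],[0,0,0]],[0,[0,0.012,-0.01],[0,0,0]],[0,[0,0.023,-0.01],[0,0,0]],[0,[0,0.023,-0.01],[0,0,0]],[0,[0,0.023,-0.003],[0,0,0]],[0,[0,0.023,0],[0,0,0]],[0,[0,0.023,0],[0,0,0]]]'
python3 -m pendant '[[0,[0,-0.004,0],[0,0,0]],[0,[0,-0.010,0],[0,0,0]],[0,[0,-0.016,0],[0,0,0]],[0,[0,-0.022,0],[0,0,0]],[0,[0,-0.028,0],[0,0,0]],[0,[0,-0.034,0],[0,0,0]],[0,[0,-0.040,0],[0,0,0]],[0,[0,-0.044,0],[0,0,0]],[0,[0,-0.046,0],[0,0,0]],[0,[0,-0.046,0],[0,0,0]]]'
python3 -m pendant '[[0,[0,0,-0.004],[0,0,0]],[0,[0,0,-0.02],[0,0,0]],[0,[0,0.023,-0.06],[0,0,0]],[0,[0,0.023,-0.09],[0,0,0]],[0,[0,0.023,-0.09],[0,0,0]],[0,[0,0.023,-0.09],[0,0,0]]]'
python3 - <<'E'
from h import *
b=ctrl.get_image("side");rep(b,[(272,227.8),(322,227.6)],[550,22])
w=ctrl.get_image("wrist");cv2.imwrite("pics/w3.png",w["frame"][...,::-1])
E
```

```text
time_s: 9.82
tcp_pos: [561.7, -9.6, 69.1]
tool_rot: [3.1, 0.502, 0.001]
force: [-2.3, -1.9, 7.7]
gripper_width: 0.0
time_s: 11.08
tcp_pos: [548.0, 35.0, 69.4]
tool_rot: [-3.101, -0.503, -0.004]
force: [-0.4, 1.2, 7.3]
gripper_width: 0.001
time_s: 11.82
tcp_pos: [554.1, 12.5, 158.1]
tool_rot: [-3.101, -0.502, 0.001]
force: [0.8, 0.2, -1.2]
gripper_width: 0.002
line [array([602.15083341,  60.77719579]), array([476.24515145,  18.82099226])] len 132.71233463627976 yaw 0.3216622204787516 mid [539.19799243  39.79909402]
tube n 607 yaw 0.29369239879667924 z 40.2234116936366 c [549.77624308  22.73984285] y off -19.528553223762632 std 2.0260873328649884
```

View pics/w3.png

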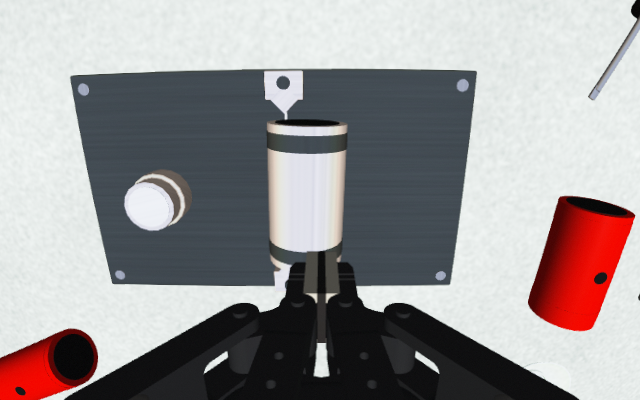

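The tube is just right of the line, with the upper pointer tip at (286,115). I'll measure precisely with the wrist camera.

```bash
python3 - <<'E'
from h import *
w=ctrl.get_image("wrist")
n,x,c,s=tubefit(w,np.array([549.8,22.7]),.3); print(n,x,c,s)
e=atz(w,(286,113),22); print("tip",e)
# signed offset of tip along N from tube axis using plate normal
nt=np.array([-np.sin(x[0]),np.cos(x[0])])
print("gauge mid by camera set:",[(np.array(m)-c)@N for m in ([540.4,38.95],[539.2,39.8],[535,39.2])], "tip",(e[:2]-c)@N,"u of tip",(e[:2]-c)@U)
for px in [(307,121)]: print("far end u", (atz(w,px,70)[:2]-np.array([538.5,39.3]))@U)
E
```

```text
9478 [ 0.29611906  0.96903375 39.84183031] [549.51722588  23.6268577 ] 0.5414942839882576
tip [604.2261157   58.83935076  22.        ]
gauge mid by camera set: [np.float64(17.41632336007299), np.float64(18.601333360072964), np.float64(19.356193360072982)] tip 16.16694295114296 u of tip 63.02123549332525
far end u 66.40899817913565
```

```bash
python3 -m pendant '[[0,[0,0,0.04],[0,0,0]],[0,[0,0.002,0.07],[0,0,0]],[0,[0,0.002,0.08],[0,0,0]],[0,[0,0.002,0.086],[0,0,0]],[0,[0,0.002,0.089],[0,0,0]],[0,[0,0.002,0.09],[0,0,0]],[0,[0,0.002,0.09],[0,0,0]]]'
python3 -m pendant '[[0,[0,-0.003,0],[0,0,0]],[0,[0,-0.007,0],[0,0,0]],[0,[0,-0.012,0],[0,0,0]],[0,[0,-0.017,0],[0,0,0]],[0,[0,-0.022,0],[0,0,0]],[0,[0,-0.027,0],[0,0,0]],[0,[0,-0.031,0],[0,0,0]],[0,[0,-0.034,0],[0,0,0]],[0,[0,-0.035,0],[0,0,0]],[0,[0,-0.035,0],[0,0,0]]]'
python3 -m pendant '[[0,[0,0,0],[0,0,0]],[0,[0,0,-0.004],[0,0,0]],[0,[0,0,-0.02],[0,0,0]],[0,[0,0.023,-0.06],[0,0,0]],[0,[0,0.023,-0.09],[0,0,0]],[0,[-0.06,0.023,-0.13],[0,0,0]],[0,[-0.06,0.023,-0.13],[0,0,0]],[0,[-0.06,0.023,-0.13],[0,0,0]]]'
python3 - <<'E'
from h import *
w=ctrl.get_image("wrist");cv2.imwrite("pics/w4.png",w["frame"][...,::-1])
for n in("wrist","side","scene"):
    p=ctrl.get_image(n); print(n,tubefit(p,np.array([544,40.]),.3))
cv2.imwrite("pics/cs4.png",cv2.resize(ctrl.get_image("side")["frame"][180:290,240:350,::-1],None,fx=5,fy=5,interpolation=cv2.INTER_CUBIC))
E
```

```text
time_s: 12.85
tcp_pos: [555.4, 10.6, 69.0]
tool_rot: [3.101, 0.502, 0.002]
force: [0.0, -0.4, 0.2]
gripper_width: 0.001
time_s: 14.1
tcp_pos: [545.2, 44.3, 69.9]
tool_rot: [-3.101, -0.502, -0.005]
force: [0.0, -0.0, 6.5]
gripper_width: 0.002
time_s: 15.1
tcp_pos: [494.5, 3.0, 199.2]
tool_rot: [3.101, 0.501, 0.003]
force: [-0.6, -0.3, 0.1]
gripper_width: 0.001
wrist (9300, array([ 0.30130307,  0.55939965, 39.86508302]), array([543.83398986,  40.53419903]), np.float64(0.6124089575347019))
side (678, array([ 0.2937967 , -0.48916655, 40.56857438]), array([544.14165692,  39.5317936 ]), np.float64(1.9837987653816456))
scene (666, array([ 0.29447257,  0.63801522, 40.82547598]), array([543.81482555,  40.61055208]), np.float64(1.1602978769325631))
```

View pics/w4.png

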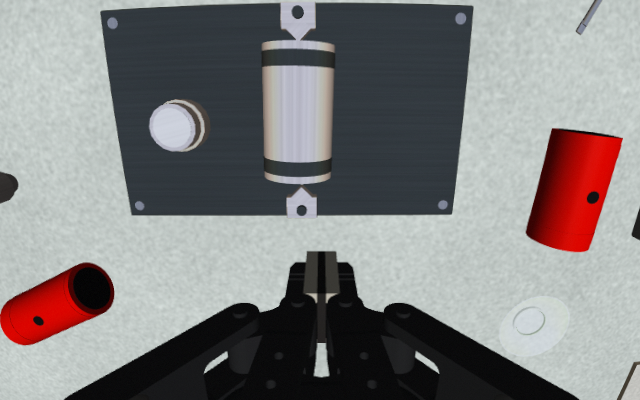

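View pics/cs4.png

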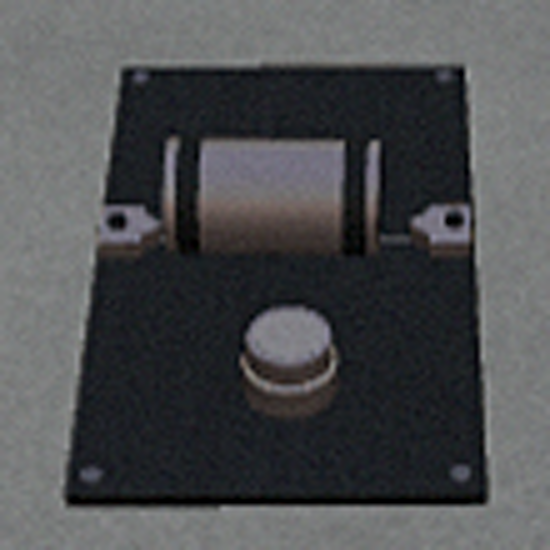

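Both pointer tips now show in the wrist view, at (298,40) and (301,187), on either side of the tube. I'll measure them in the same frame and check the state twice for rest.

```bash
python3 - <<'E'
from h import *
p=ctrl.get_image("wrist")
c=cv2.resize(p["frame"][0:215,240:360,::-1],None,fx=2.7,fy=2.7,interpolation=cv2.INTER_CUBIC);cv2.imwrite("pics/w5.png",c)
n,x,cc,s=tubefit(p,np.array([544,40.]),.3)
e=[atz(p,q,22)[:2] for q in((298,40),(301,187))];m=(e[0]+e[1])/2;v=e[0]-e[1];a=np.arctan2(v[1],v[0])
print(e,np.linalg.norm(v),a,"mid",m,"yoff",(cc-m)@np.array([-np.sin(a),np.cos(a)]),"yaw diff",x[0]-a)
f=[atz(p,q,70)[:2] for q in((298,42),)]+[atz(p,q,45)[:2] for q in((298,184),)]
print("ends x",[(g-m)@[np.cos(a),np.sin(a)] for g in f])
C=cloud(p);q=C[p["depth"]>0];u=np.array([np.cos(a),np.sin(a)]);d=q[:,:2]-m
k=(abs(d@[-u[1],u[0]])<20)&(q[:,2]>45)&(abs(d@u)<90)&(q[:,2]<75)
print("ext",np.percentile((d@u)[k],[.3,99.7]))
E
```

```text
[array([603.69487766,  60.81638201]), array([479.109169  ,  18.80144551])] 131.47948012305065 0.3252599168137699 mid [541.40202333  39.80891376] yoff -0.07099885538852078 yaw diff -0.02433808045112995
ends x [np.float64(58.0709909537454), np.float64(-56.43629808607407)]
ext [-49.07004033  60.26485606]
```

View pics/w5.png

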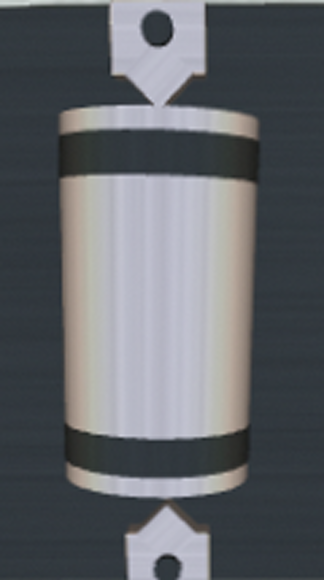

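```bash
python3 - <<'E'
from station import ctrl
print(ctrl.hand_in())
E
```

```text
the job is handed in; nothing more can be done
None
```

I rolled the aluminium tube to the pointers' line in four short strokes on its top with the shut fingertips. I then lifted clear and handed in at about 15 s of the 51 s allowed.

**Position:** The wrist camera, with both pointer tips in the same frame, put the tube's axis 0.1 mm from the line (limit 7 mm). It was about 5 mm from the middle (limit 25 mm) and 1.4° off square (limit 8°).

**Disagreement:** The side camera put the tube about 1.8 mm short of the line. That is within the calibration error and within the limit.

**Forces and stillness:** The force readings during the strokes were up to about 9 N, with the fingertips at 69 mm or higher. After I lifted clear, the wrist views showed the tube still in place. In those views the cell had not visibly moved. I did not measure the other objects again.

**Roll:** The tube travelled about 84 mm. That is about 2.8 rad of rolling, well over the sixth of a turn asked for.

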